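# Offer up the fold-down hanger to its hinge and hold it for pinning

### The job

Draw the hinge bolt on the peg rail fully back by its thumb grip, then pick up the loose fold-down hanger and bring its end knuckle in between the two knuckles of the rail's bracket, with the hanger level and pointing straight out from the rail, so that all three holes line up. Finish while still holding it there in the gripper, steady and neither resting on nor pressing against the bracket, so that I can shoot the bolt through. Leave the other things on the counter where they are.

Things in the scene. Friction and masses are not known exactly. Their poses are not given: they have to be found in the camera images.
- rail: Beech peg rail on two steel posts, fixed; board 470 long, top edge 170 mm above the counter, with three dowels and a jamb block with an aluminium hinge bracket. Origin on the counter straight below the middle of the hinge axis. z up; x along rail and hinge axis (bolt at -x, dowels at +x); y straight out from the rail, where the hanger shall point. Board at y -66 to -46 mm.
- bracket_eye (a point): Middle of the bracket's hinge axis, 150 mm above the counter, axes as the rail's. Two fixed knuckles (24 mm outside, 14 mm hole, 20 long) stand on the axis at x -33 to -13 and 13 to 33; the 26 mm gap between takes the hanger's knuckle, 3 mm free each side and 2.5 mm free to the leaf plate behind when centred. Open in front and below.
- leaf_face (a point): Middle of the face of the bracket's fixed leaf plate, 14.5 mm behind the hinge axis, 140 mm above the counter; axes as the rail's. The plate is 44 high. In the rail's frame the jamb block behind is at x -150 to 45, y -46 to -17, top at z 165; the dowels, 16 thick, at x 85, 150, 215, reach out to y 12 and up to z 142 mm.
- bolt (a joint): Hinge bolt, a 7 mm steel rod with a rounded nose, sliding on the hinge axis. 0 m: shot, through both knuckles; grows as it is drawn back towards -x of the rail; 0.056 m: fully back on its stop, nose inside the near knuckle, gap clear. Starts at 0 to 0.025, blocking the gap. Friction of about 2 N keeps it where it is left.
- bolt_grip (a point): Centre of the top of the bolt's upright thumb grip: a round dark steel knob 14 mm in diameter, 27 tall, on an 8 mm stem; its top is 40 mm above the rod's axis, 190 above the counter. In the rail's frame at x = -62 mm - joint value, y = 0. Bolt guides and jamb block beside it reach up to 158 and 165 mm.
- hanger: Loose hanger lying upright on the counter: beech bar 22 wide (x), 200 long (y -70 to 130), 36 high, 0.13 to 0.2 kg, with an aluminium hinge leaf and knuckle on its -y end; a stop heel under the knuckle, 8 thick, 20 wide, reaches to y -102. Origin under the bar at the place to grip, near its centre of mass; z up, y along the bar away from the knuckle. In place its axes are parallel to the rail's.
- hanger_eye (a point): Centre of the hole of the hanger's knuckle (24 mm outside, 14 mm hole, 20 mm long along the hanger's x): at y -90, z 21 mm in the hanger's frame. Axes as the hanger's.
- hanger_grip (a point): Place to grip: middle of the top of the bar, straight above the hanger's origin (z 36 mm). Two upright dowels, 12 thick, stand at y 60 and 115 and rise 30 mm above the bar; from y -60 to 45 its top is clear. The centre of mass lies at about y 9 mm.
- chestpiece: Bystander: teal stethoscope chestpiece, 47 mm disc, 26 high, with a short steel stem; lies on the counter, origin centre of its underside.
- stapler: Bystander: grey plastic stapler 150 x 36 x 55 mm; origin centre of its underside.
- jar: Bystander: blue glass jar with a cork lid, 72 mm diameter, 100 high; origin centre of its underside.
Not all that is in view belongs to the job. There is more than one size of the hanger; the job needs the smallest.

How it is judged:
By the outcome, as a careful person would: the job done as asked, in the order asked, and still so for the second after the job is handed in, while the arm keeps its last pose, push and grip.
It also fails if it takes over 50 s, if anything falls off the work surface, if the arm or the gripper's body presses on something with over 40 N, if the wrist force passes 120 N, or if a joint passes its speed limit or range.

### The arm

A 7-joint arm with a two-finger parallel gripper is mounted at the origin on the work surface. World frame = base frame: x ahead of the robot, y to its left, z up, the work surface at z = 0. Lengths are in m, angles in rad, forces in N, time in s.
With the tool pointing down it reaches from about 0.375 to 0.925 m from the base axis. Payload 3.1 kg.
Tool frame: the origin (TCP) lies between the finger pads; the fingertips stand 19 mm ahead of it and the grasp point (between the pads) is the TCP; z points along the fingers, y is the direction in which the jaws open and shut (so a half turn about z gives the same grasp; the last joint's range is limited). The gripper opens to 85 mm and grips with 20 to 120 N. Pads are 22 mm wide; open, the fingers measure 114 mm over their backs; the gripper's body (76 mm by 85 mm) begins 54 mm behind the grasp point. The pads swing forward as they close: fully open they stand 13 mm farther back than shut.
Start: joints at [1.002, 0.383, 0.044, 1.598, -0.018, 1.161, -0.05], TCP at [0.295, -0.579, 0.25] pointing down, gripper open.
Joint ranges: [-2.61, 2.61], [-0.41, 2.15], [-1.48, 1.57], [0, 2.5], [-1.57, 4.71], [0.05, 1.97], [-2.85, 2.85]. Speed limits (rad/s): [2.79, 2.79, 3.14, 3.14, 3.14, 3.14, 3.14].

### API

Orientations are given as a unit quaternion [x, y, z, w].
In Python, from bench import move_ptp, movel, move_j, move_gripper, pause, inverse_kinematics, read_camera, camera_params, MotionError, sign_off, look_for, tip_of, read_time_s, read_qpos, read_joint_vel, read_effort, read_eef_pos, read_tcp_rot, read_ft_force, read_ft_torque, read_finger_gap gives the robot as it stands. Calls block until the motion is done:
- move_ptp(position, orientation): joint-space move of the TCP to a pose.
- movel(position, orientation=None, speed=0.15): straight line of the TCP; orientation=None keeps the orientation; speed is the mean speed in m/s.
- move_j(angles): joint-space move.
- move_gripper(opening, effort=None): finger opening in m; effort is the grip in N (None keeps the last); returns when the fingers have stopped.
- pause(seconds).
- inverse_kinematics(position, orientation): joint angles nearest the present ones, or None.
- read_camera(name): name is "scene" or "top" or "wrist"; returns the picture (420x560x3 uint8, red, green, blue); there is no depth.
- camera_params(name): a dict with "K" (3x3 intrinsics, pixels), "dist_coeffs" ([k1, k2, p1, p2, k3] as OpenCV has them; the pictures are not rectified), "camera_from_world" (4x4, takes a point from world to camera coordinates). Camera axes: x right, y down, z forward; pixel columns grow to the right and rows downward; lengths in m; the calibration is good to about 2 mm. A picture is of the moment at which its call begins: read the wrist's pose just before it. camera_params takes no time and is no camera call; for the wrist camera it gives the pose at the moment of the call.
A pose or a line that the arm cannot do raises MotionError and nothing moves.
- sign_off(): hands the job in, once; it reports no verdict.
Trained networks look in the newest picture that a camera, given by its name, has taken for a name from the list of things; names that differ only in an ending like _2 or _b are one class to them, and where a whole thing is asked for, a point or a joint stands for the part that bears it (a point fixed in the world has none). Each returns a list of dicts, best first, with "confidence" (0 to 1); they miss things now and then, are a little off and sometimes report something else, mostly with a low value. They report only what shows in the picture. A call takes as long as a camera call. They do not tell look-alikes from the thing itself.
- look_for(camera, name): "at" ([column, row] in pixels, amid what is visible of it).
- tip_of(camera, name): "at" ([column, row] in pixels: a listed point, or the origin of a listed thing).
Readings, each from a call of its own:
- read_time_s(): time.
- read_qpos(): joint angles.
- read_joint_vel(): joint speeds.
- read_effort(): joint torques, N m.
- read_eef_pos(): TCP position.
- read_tcp_rot(): TCP orientation.
- read_ft_force(): force on the tool from outside, world axes, zero at the start.
- read_ft_torque(): the same for the moment, N m.
- read_finger_gap(): finger opening in m.
Only numpy, scipy, OpenCV 4.12 (cv2) and the standard library are available. Lean on these libraries where they do the work, as an engineer would, in place of code of your own. Each camera call takes 0.05 s, during which the arm holds its last target. There are 200 camera calls.

## Working session

There is one attempt and no reset: what is moved stays moved. The work goes in short steps, each a Python script; the robot and the scene stay as the last script left them, time stands still between calls to the robot, and variables do not carry over. Pictures are saved under pics/ and viewed, about 8 in all and at most 12, crops included, and the job is handed in when it is done.

```bash
ls; mkdir -p pics; python3 - <<'E'
from bench import *
import cv2,numpy as np
ims=[]
for c in ["scene","top"]:
    im=read_camera(c); ims.append(im); cv2.imwrite(f"pics/{c}0.png",cv2.cvtColor(cv2.resize(im,(800,600),interpolation=cv2.INTER_CUBIC),cv2.COLOR_RGB2BGR))
    p=camera_params(c); T=np.array(p["camera_from_world"]); print(c,np.round(-T[:3,:3].T@T[:3,3],3),T[2,:3].round(2),p["K"][0][0],np.round(p["dist_coeffs"],3))
    for n in ["rail","bracket_eye","bolt_grip","leaf_face","hanger","hanger_eye","hanger_grip"]:
        print(n,[(np.round(d["at"],1).tolist(),round(d["confidence"],2)) for d in tip_of(c,n)])
print(read_time_s(),read_tcp_rot())
E
```

```text
pics
scene [ 1.119 -0.393  0.962] [-0.57  0.33 -0.75] 482.5646207757296 [-0.043  0.     0.     0.     0.   ]
rail [([218.8, 320.7], 0.72)]
bracket_eye [([212.2, 282.8], 0.71)]
bolt_grip [([195.7, 247.6], 0.7), ([218.4, 319.2], 0.58)]
leaf_face [([202.9, 287.7], 0.73)]
hanger [([325.7, 169.8], 0.81), ([132.4, 219.3], 0.77), ([331.7, 254.5], 0.57)]
hanger_eye [([311.8, 269.0], 0.95), ([341.2, 138.3], 0.65), ([136.8, 247.3], 0.61)]
hanger_grip [([327.6, 153.8], 0.84), ([337.7, 240.6], 0.69), ([123.5, 207.7], 0.66)]
top [ 0.36  -0.025  1.283] [ 0.14 -0.01 -0.99] 437.4673304229455 [-0.01  0.    0.    0.    0.  ]
rail [([351.4, 190.4], 0.59)]
bracket_eye [([191.0, 116.4], 0.26)]
bolt_grip [([368.0, 200.4], 0.68)]
leaf_face [([368.4, 174.8], 0.57)]
hanger [([188.0, 284.8], 0.96), ([376.8, 318.9], 0.82), ([239.9, 195.7], 0.75), ([285.9, 122.6], 0.51)]
hanger_eye [([387.1, 270.2], 0.94), ([146.5, 311.7], 0.82), ([266.8, 183.6], 0.73), ([318.9, 202.8], 0.5)]
hanger_grip [([181.2, 281.9], 0.89), ([388.8, 321.1], 0.62), ([239.5, 193.5], 0.58)]
0.8 [9.72421930e-01 2.33228623e-01 8.20618549e-06 3.00795484e-06]
```

View pics/scene0.png

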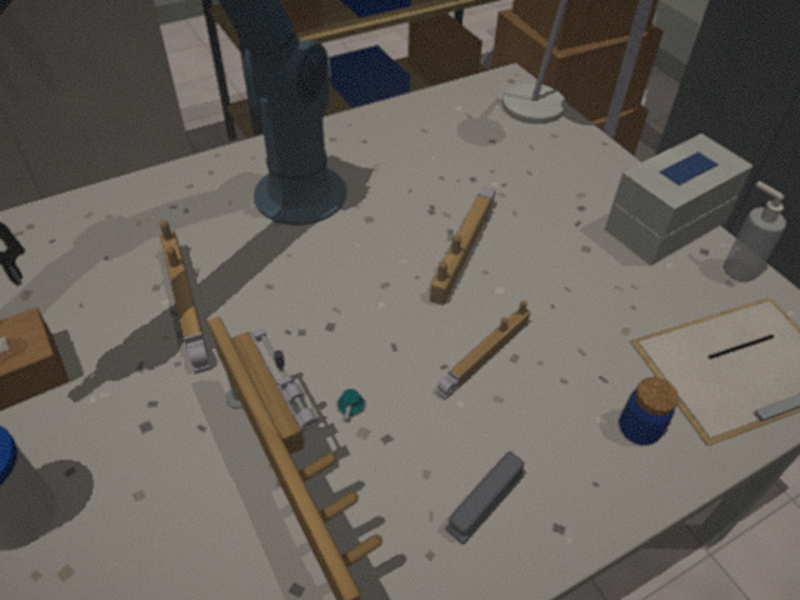

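View pics/top0.png

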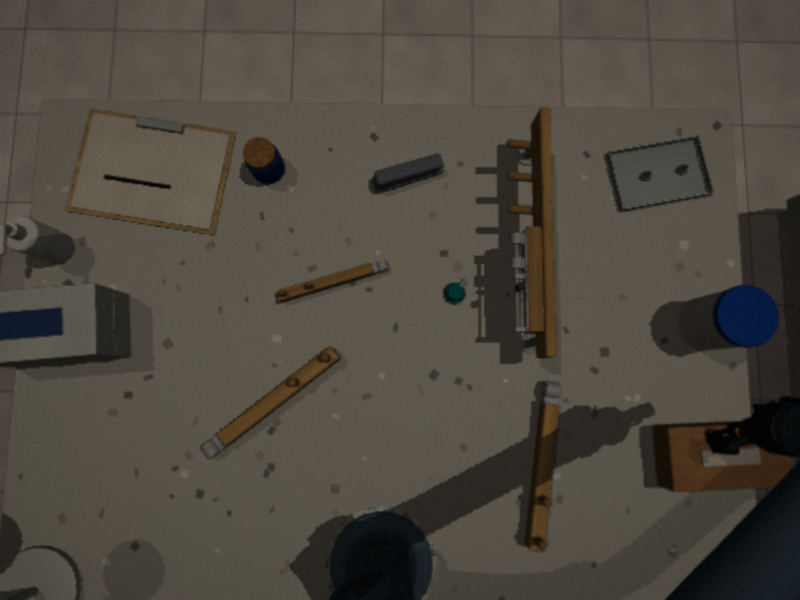

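The scene shows three hangers. The smallest is the middle one, with its knuckle near (266,186) and its end near (196,208) in original top-view pixels. The rail runs along world x, with the bracket near (363,178) and its open side facing +y. Next I'll localise these and plan the wrist views.

```bash
cat > h.py <<'E'
from bench import *
import cv2,numpy as np,time
from scipy.spatial.transform import Rotation as R
def cam(c):
    p=camera_params(c); return np.array(p["K"]),np.array(p["dist_coeffs"]),np.array(p["camera_from_world"])
def ray(P,uv):
    K,d,T=P; x=cv2.undistortPoints(np.array([[uv]],float),K,d)[0,0]
    return -T[:3,:3].T@T[:3,3], T[:3,:3].T@np.array([x[0],x[1],1.])
def at_z(P,uv,z):
    o,v=ray(P,uv); return o+v*(z-o[2])/v[2]
def proj(P,X):
    K,d,T=P; return cv2.projectPoints(np.array(X,float).reshape(-1,3),T[:3,:3],T[:3,3],K,d)[0][:,0]
def tri(obs):
    A=np.zeros((3,3));b=np.zeros(3)
    for P,uv in obs:
        o,v=ray(P,uv); v=v/np.linalg.norm(v); M=np.eye(3)-np.outer(v,v);A+=M;b+=M@o
    X=np.linalg.solve(A,b)
    return X,[np.round(proj(P,X)[0]-uv,1).tolist() for P,uv in obs]
def down(yaw): # tool down, jaw axis (tool y) at angle yaw from world x
    y=np.array([np.cos(yaw),np.sin(yaw),0]);z=np.array([0,0,-1.]);x=np.cross(y,z)
    return R.from_matrix(np.c_[x,y,z]).as_quat()
def save(im,n,s=1.4): cv2.imwrite(f"pics/{n}.png",cv2.cvtColor(cv2.resize(im,None,fx=s,fy=s,interpolation=cv2.INTER_CUBIC),cv2.COLOR_RGB2BGR))
Z=dict(rail=0,bracket_eye=.15,leaf_face=.14,bolt_grip=.19,hanger=0,hanger_eye=.021,hanger_grip=.036)
E
python3 - <<'E'
from h import *
S,T=cam("scene"),cam("top")
print("scene eye",at_z(S,[212.2,282.8],.15),"leaf",at_z(S,[202.9,287.7],.14),"grip",at_z(S,[195.7,247.6],.19),"rail",at_z(S,[218.8,320.7],0))
print("top rail",at_z(T,[351.4,190.4],0),"grip",at_z(T,[368,200.4],.19),"leaf",at_z(T,[368.4,174.8],.14))
print("hanger eye S",at_z(S,[311.8,269.0],.021),"T",at_z(T,[266.8,183.6],.021))
print("hanger grip S",at_z(S,[337.7,240.6],.036),"T",at_z(T,[239.5,193.5],.036))
# rail board edges from top: pts 800px->560
for uv in [[541,110],[549,355]]: print(at_z(T,np.array(uv)*.7,.17))
M=cam("wrist")[2]; Tw=np.eye(4);Tw[:3,:3]=R.from_quat(read_tcp_rot()).as_matrix();Tw[:3,3]=read_eef_pos()
print((M@Tw).round(3),cam("wrist")[0][0,0])
E
```

```text
scene eye [ 0.596132   -0.23971423  0.15      ] leaf [ 0.59162216 -0.25889056  0.14      ] grip [ 0.52947622 -0.24270443  0.19      ] rail [ 0.5982506 -0.2388418  0.       ]
top rail [ 0.58432027 -0.24390988  0.        ] grip [ 0.52596044 -0.2534276   0.19      ] leaf [ 0.60273314 -0.26601649  0.14      ]
hanger eye S [0.58855056 0.00769809 0.021     ] T [0.59739453 0.00794702 0.021     ]
hanger grip S [0.55499209 0.10142537 0.036     ] T [0.5644473  0.08575215 0.036     ]
[ 0.86503697 -0.29184355  0.17      ]
[ 0.40590197 -0.29730395  0.17      ]
[[ 0.     1.     0.    -0.001]
 [-0.964  0.    -0.265  0.032]
 [-0.265 -0.     0.964  0.137]
 [ 0.     0.     0.     1.   ]] 319.50847329715504
```

```bash
cat >> h.py <<'E'
def look(c,names,pr=True):
    P=cam(c); im=read_camera(c); o={}
    for n in names:
        o[n]=[(np.array(d["at"]),d["confidence"]) for d in tip_of(c,n)]
        if pr: print(c,n,[(a.round(1).tolist(),round(f,2),at_z(P,a,Z[n])[:2].round(4).tolist()) for a,f in o[n] if f>.3])
    return P,im,o
E
python3 - <<'E'
from h import *
import pickle
rn=["bracket_eye","bolt_grip","leaf_face"]; D=[]
for i,(p,y) in enumerate([([.53,-.24,.36],0),([.62,-.17,.34],.1)]):
    move_ptp(p,down(y)); D.append(look("wrist",rn)); save(D[-1][1],f"r{i}")
for i,(p,y) in enumerate([([.59,.03,.25],.34),([.56,.08,.28],.2)]):
    move_ptp(p,down(y)); D.append(look("wrist",["hanger_eye","hanger_grip","hanger"])); save(D[-1][1],f"g{i}")
pickle.dump(D,open("D.pkl","wb")); print(read_time_s())
E
```

```text
wrist bracket_eye [([342.3, 190.2], 0.65, [0.5951, -0.2448])]
wrist bolt_grip [([278.3, 197.3], 0.91, [0.5273, -0.2432])]
wrist leaf_face [([338.6, 198.7], 0.95, [0.5934, -0.2564])]
wrist bracket_eye [([250.5, 260.2], 0.92, [0.5973, -0.2445])]
wrist bolt_grip [([171.6, 269.4], 0.67, [0.5262, -0.2438])]
wrist leaf_face [([247.1, 266.7], 0.98, [0.5936, -0.2572])]
wrist hanger_eye [([272.0, 198.7], 0.87, [0.5887, 0.0089])]
wrist hanger_grip [([275.6, 120.0], 0.8, [0.5645, 0.0919])]
wrist hanger [([275.0, 117.4], 0.66, [0.5624, 0.0945])]
wrist hanger_eye [([289.6, 240.5], 0.78, [0.5896, 0.0075]), ([88.5, 414.4], 0.72, [0.3364, -0.3496])]
wrist hanger_grip [([283.2, 171.6], 0.93, [0.5629, 0.0947])]
wrist hanger [([281.7, 170.1], 0.92, [0.5622, 0.0912]), ([86.4, 6.2], 0.81, [0.2995, 0.2356])]
4.9667
```

View pics/r0.png

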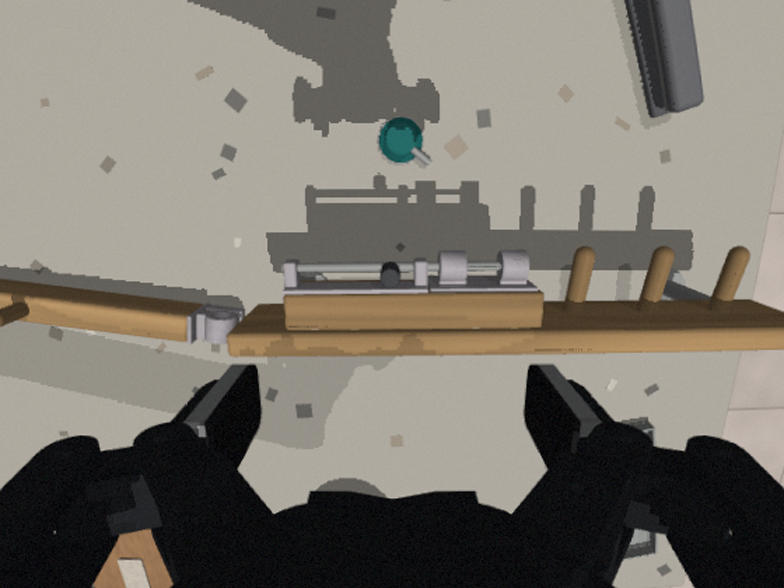

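View pics/g0.png

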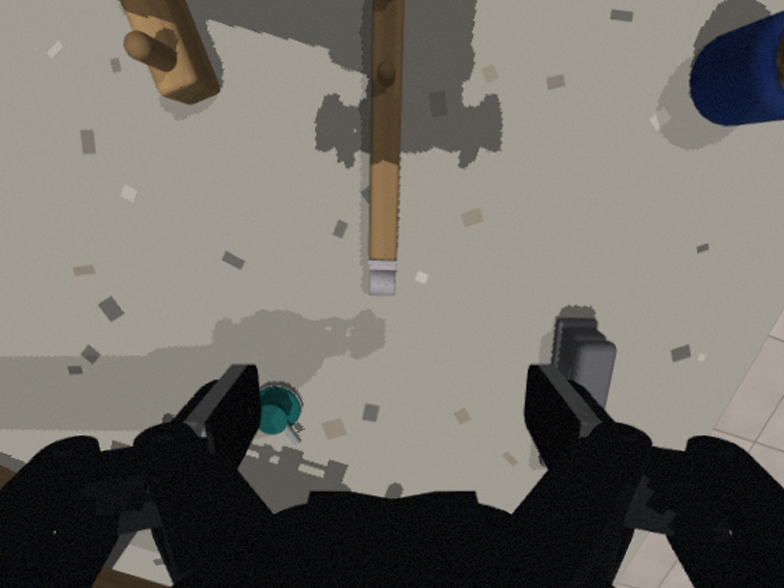

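```bash
python3 - <<'E'
from h import *
for n,p,y in [("bolt",[.527,-.244,.19],np.pi),("bolt0",[.527,-.244,.19],0),("han",[.5635,.0935,.03],np.pi+.29),("han-",[.5635,.0935,.03],-np.pi+.29),("fin",[.597,-.15,.15],np.pi)]:
    q=inverse_kinematics(p,down(y)); print(n,None if q is None else np.round(q,2))
a=.01; q=down(a); u=np.array([np.cos(a),np.sin(a),0]); g=np.array([.527,-.2435,.187])
move_gripper(.045); move_ptp(g+[0,0,.06],q); movel(g,q,speed=.1)
f0=np.array(read_ft_force()); print("f0",f0.round(1))
move_gripper(0.0,40); print("gap",read_finger_gap(),np.round(read_ft_force(),1),np.round(read_eef_pos(),4))
s=np.array(read_eef_pos()); movel(s-u*.038,speed=.06)
for d in np.arange(.039,.062,.001):
    movel(s-u*d,speed=.03); f=np.array(read_ft_force())-f0
    print(round(d,3),f.round(1),np.array(read_eef_pos())[:2].round(4))
    if f@u>9: break
print(read_time_s())
E
```

```text
bolt [-0.61  0.78  1.38  1.86 -0.82  1.23 -2.1 ]
bolt0 [ 0.63  0.34 -0.32  1.81  0.12  1.01  0.26]
han [-1.17  1.2   1.36  1.96 -1.29  1.25 -2.14]
han- [-1.17  1.2   1.36  1.96 -1.29  1.25 -2.14]
fin [-0.72  0.94  1.37  1.81 -0.98  1.27 -2.22]
f0 [-0.3 -0.8  0.3]
gap 0.012499738466661732 [-0.9  0.   3.6] [ 0.5275 -0.2438  0.1881]
0.039 [-1.4  1.2  5.3] [ 0.4882 -0.244 ]
0.04 [1.  2.2 1.4] [ 0.4881 -0.244 ]
0.041 [2.3 2.1 1.2] [ 0.4869 -0.244 ]
0.042 [2.6 1.  1.2] [ 0.4855 -0.244 ]
0.043 [1.3 2.  2.5] [ 0.4844 -0.244 ]
0.044 [1.6 2.3 2.3] [ 0.4834 -0.244 ]
0.045 [1.7 2.6 2.5] [ 0.4824 -0.2441]
0.046 [1.  3.3 2.2] [ 0.4814 -0.2441]
0.047 [1.8 2.5 2.6] [ 0.4804 -0.2441]
0.048 [2.5 2.2 2.4] [ 0.4794 -0.2441]
0.049 [2.5 3.9 2. ] [ 0.4784 -0.2441]
0.05 [ 4.6  4.  -0.1] [ 0.4783 -0.2441]
0.051 [ 7.5  2.5 -1.4] [ 0.4783 -0.2441]
0.052 [ 7.9  3.9 -3.8] [ 0.4782 -0.2441]
0.053 [10.5  2.6 -6.5] [ 0.4781 -0.2441]
12.35
```

Bolt hit its stop at TCP x≈0.4783, which puts the hinge-axis middle at x≈0.596. Next I'll release it, re-check the bracket, and grasp the hanger with the wrist camera on the rail side.

```bash
python3 - <<'E'
from h import *
p=np.array(read_eef_pos()); p[2]=.187
movel([.4785,-.244,.187],speed=.05); print(np.round(read_ft_force(),1))
move_gripper(.045); movel([.4785,-.244,.26],speed=.15)
move_ptp([.575,-.17,.31],down(0.01))
P,im,o=look("wrist",["bracket_eye","bolt_grip","leaf_face"]); save(im,"r2")
import pickle; pickle.dump((P,im,o),open("r2.pkl","wb"))
# overlay predicted geometry
def rail(pts,e=np.array([.5963,-.2441,0]),a=.012): 
    c,s=np.cos(a),np.sin(a); return np.array(pts)@np.array([[c,s,0],[-s,c,0],[0,0,1]])+e
k=3; big=cv2.resize(im,None,fx=k,fy=k,interpolation=cv2.INTER_CUBIC)
def pl(pts,col): cv2.polylines(big,[(proj(P,rail(pts))*k+1).astype(int)],False,col,1,cv2.LINE_AA)
for x in (-33,-13,13,33):
    t=np.radians(np.arange(-30,181,10)); pl([[x/1e3,.012*np.cos(b),.15+.012*np.sin(b)] for b in t],(255,0,0))
pl([[-.15,-.017,.165],[.045,-.017,.165],[.045,-.046,.165],[-.15,-.046,.165]],(0,255,0))
pl([[-.18,-.046,.17],[.29,-.046,.17]],(0,0,255)); pl([[-.18,-.066,.17],[.29,-.066,.17]],(0,0,255))
c=(proj(P,rail([[0,0,.15]]))[0]*k).astype(int); print(c/k)
cv2.imwrite("pics/r2o.png",cv2.cvtColor(big[max(0,c[1]-250):c[1]+250,max(0,c[0]-500):c[0]+300],cv2.COLOR_RGB2BGR))
print(read_time_s())
E
```

```text
[2.3 3.4 6. ]
wrist bracket_eye [([303.1, 273.9], 0.65, [0.5982, -0.2427])]
wrist bolt_grip [([167.8, 296.6], 0.95, [0.4794, -0.2464])]
wrist leaf_face [([299.5, 281.1], 0.97, [0.5957, -0.2557])]
[301. 275.]
14.4417
```

View pics/r2o.png

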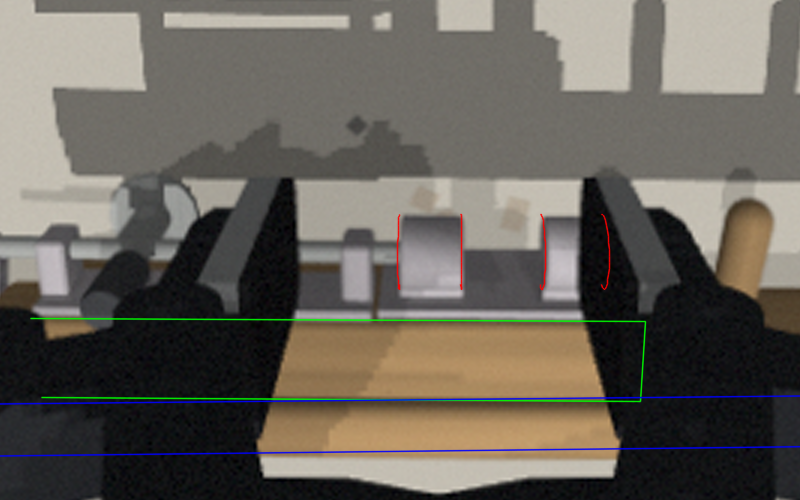

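The overlay matches the knuckles to within about 0.5 mm. The gap is clear and the bolt is back. Now the hanger.

```bash
python3 - <<'E'
from h import *
g=np.array([.5635,.0935,.024]); e=np.array([.589,.008,0]); d=g-e; a=np.arctan2(-d[0],d[1]); print("hanger yaw",a)
# origin estimate mixing eye and grip
u=np.array([-np.sin(a),np.cos(a),0]); m=(g+e)/2; m[2]=0; o=m+u*.045; print("origin",o)
for y in (-.9,-1.8,-2.5): move_ptp([.56,.05,.28],down(y))
yaw=a-np.pi; move_gripper(.05); move_ptp([o[0],o[1],.15],down(yaw)); print(np.round(read_qpos(),2))
P,im,_=look("wrist",["hanger_eye","hanger_grip"]); save(im,"g2")
print(read_time_s())
E
```

```text
hanger yaw 0.28984648991161943
origin [0.56338877 0.09387295 0.        ]
[-0.82  0.42  0.7   1.9  -0.33  0.94 -2.81]
wrist hanger_eye []
wrist hanger_grip [([280.7, 215.2], 0.9, [0.5633, 0.0951])]
18.4667
```

View pics/g2.png

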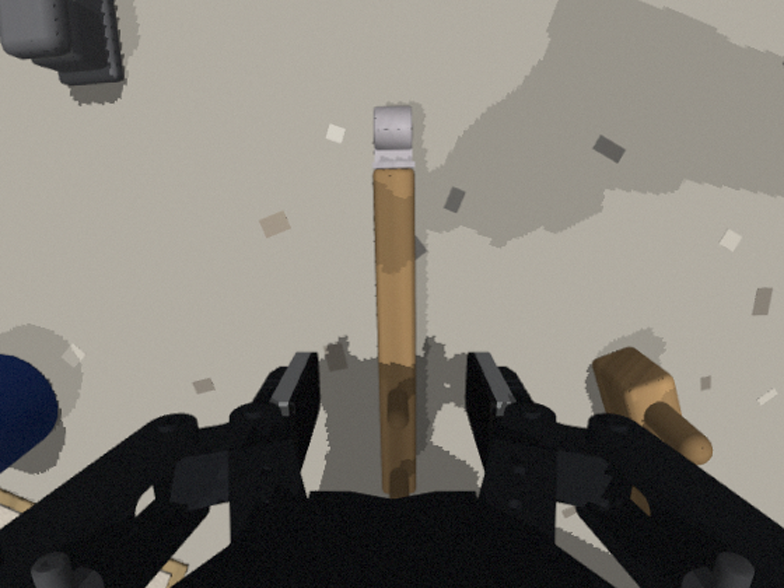

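```bash
python3 - <<'E'
from h import *
import pickle
q=read_tcp_rot(); p=np.array(read_eef_pos())
movel([p[0],p[1],.024],speed=.12); print(np.round(read_ft_force(),1))
move_gripper(0,70); pause(.2); zg=np.array(read_eef_pos()); print("gap",read_finger_gap(),zg.round(4))
movel([p[0],p[1],.024+.135],speed=.12)
ra=.01; E=np.array([.5963,-.2441]); v=np.array([-np.sin(ra),np.cos(ra)])
t=E+v*(.09+.06)
move_ptp([t[0],t[1],.024+.132],down(ra-np.pi)); pause(.3)
print(np.round(read_qpos(),2),np.round(read_eef_pos(),4),np.round(read_ft_force(),1),read_finger_gap())
Z["hanger_eye"]=.153
P,im,o=look("wrist",["hanger_eye","bracket_eye","leaf_face"]); save(im,"p0"); pickle.dump((P,im,o),open("p0.pkl","wb"))
P,im,o=look("scene",["hanger_eye","bracket_eye"])
print(read_time_s())
E
```

```text
[ 0.7  0.6 -0.8]
gap 0.020610571342189934 [0.5649 0.0935 0.025 ]
[-0.55  0.51  0.82  1.83 -0.44  1.   -2.68] [ 0.595  -0.0921  0.1558] [ 0.6  0.6 -1.9] 0.021156064238182712
wrist hanger_eye [([276.5, 60.4], 0.63, [0.5982, -0.1824])]
wrist bracket_eye []
wrist leaf_face []
scene hanger_eye [([337.7, 137.2], 0.6, [0.338, 0.2299]), ([137.5, 249.3], 0.57, [0.4482, -0.3448]), ([240.8, 267.0], 0.55, [0.5904, -0.1736])]
scene bracket_eye [([214.1, 284.9], 0.56, [0.6024, -0.2384])]
22.9417
```

View pics/p0.png

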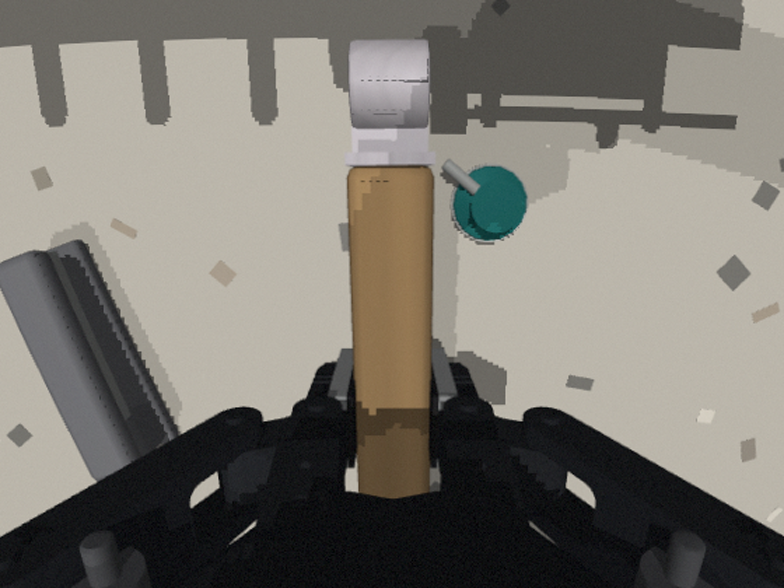

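```bash
cat >> h.py <<'E'
def hang_pts():
    t=np.radians(np.arange(0,361,15)); b=lambda z:[[-.011,-.07,z],[.011,-.07,z],[.011,.13,z],[-.011,.13,z],[-.011,-.07,z]]
    L=[b(.036),b(0)]
    for x in (-.01,.01):
        L+= [[[x,-.09+r*np.cos(a),.021+r*np.sin(a)] for a in t] for r in (.012,)]
    for y in (.06,.115): L+= [[[.006*np.cos(a),y+.006*np.sin(a),.066] for a in t],[[0,y,.036],[0,y,.066]]]
    return L
def rail_pts():
    t=np.radians(np.arange(0,361,15)); L=[[[x,.012*np.cos(a),.15+.012*np.sin(a)] for a in t] for x in (-.033,-.013,.013,.033)]
    return L+[[[-.15,-.017,.165],[.045,-.017,.165],[.045,-.046,.165],[-.15,-.046,.165]]]
def hanger_pose(tcp,q,zg,dy=0,pitch=0,dx=0):
    # tool->hanger: hanger x=-tool y, y=-tool x, z=-tool z (yaw = hanger yaw - pi); zg = TCP height in hanger frame
    Rt=R.from_quat(q).as_matrix(); Rh=np.c_[-Rt[:,1],-Rt[:,0],-Rt[:,2]]
    return lambda pts:(np.array(pts)-[0,0,zg])@R.from_euler('x',pitch).as_matrix().T@Rh.T+np.array(tcp)+Rh@np.array([dx,dy,0])
RE=np.array([.5963,-.2441,0]);RA=.01
def railw(pts): return np.array(pts)@R.from_euler('z',RA).as_matrix().T+RE
def overlay(im,P,groups,k,box):
    big=cv2.resize(im,None,fx=k,fy=k,interpolation=cv2.INTER_CUBIC)
    for f,L,col in groups:
        for l in L: cv2.polylines(big,[np.round(proj(P,f(l))*k+k/2-.5).astype(int)],False,col,1,cv2.LINE_AA)
    x0,y0,x1,y1=[int(v*k) for v in box]; return big[y0:y1,x0:x1]
E
python3 - <<'E'
from h import *
import pickle
tcp=read_eef_pos();q=read_tcp_rot()
H=hanger_pose(tcp,q,.025)
P,im,o=pickle.load(open("p0.pkl","rb"))
a=overlay(im,P,[(H,hang_pts(),(255,0,0))],2,[200,10,360,300])
S=cam("scene"); im=read_camera("scene")
b=overlay(im,S,[(H,hang_pts(),(255,0,0)),(railw,rail_pts(),(0,255,0))],4,[180,210,298,355])
print(a.shape,b.shape); c=np.hstack([a,b]) if a.shape[0]==b.shape[0] else np.hstack([a,b[:a.shape[0]]])
cv2.imwrite("pics/o1.png",cv2.cvtColor(c,cv2.COLOR_RGB2BGR)); print(c.shape)
E
```

```text
(580, 320, 3) (580, 472, 3)
(580, 792, 3)
```

View pics/o1.png

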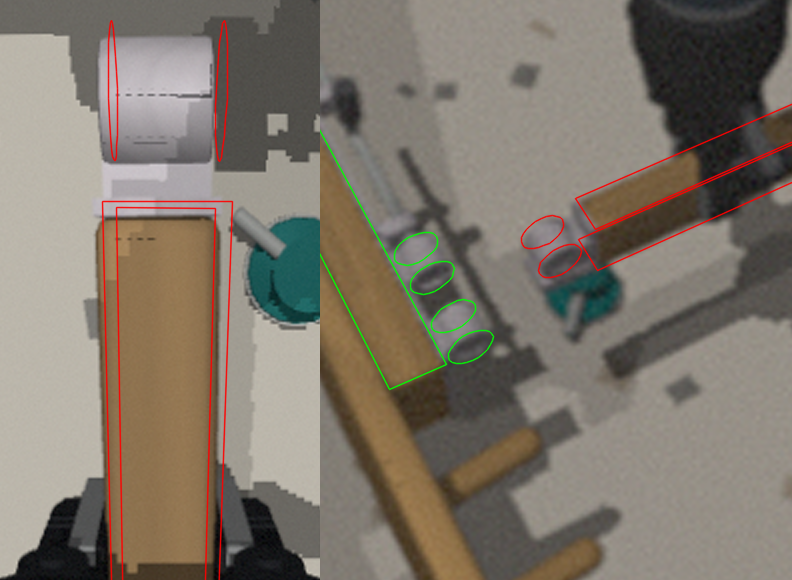

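```bash
python3 - <<'E'
from h import *
import pickle
from scipy.optimize import least_squares
P,im,o=pickle.load(open("p0.pkl","rb")); tcp=np.array(read_eef_pos());q=read_tcp_rot()
L=hang_pts(); K=np.vstack([L[2],L[3]])
def mk(s): # dx,dy,dz,pitch,yaw
    H=hanger_pose(tcp,q,.025-s[2],s[1],s[3],s[0]); return lambda p:H(np.array(p)@R.from_euler('z',s[4]).as_matrix().T)
def res(s):
    H=mk(s); k=proj(P,H(K)); c=proj(P,H([[.011,-.07,.036],[-.011,-.07,.036]]))
    sd=[]
    for x in (.011,-.011):
        l=proj(P,H([[x,-.06,.036],[x,.03,.036]])); t=(250-l[0,1])/(l[1,1]-l[0,1]); sd.append(l[0,0]+t*(l[1,0]-l[0,0]))
    r=[k[:,0].min()-249.5,k[:,0].max()-307,k[:,1].min()-28,k[:,1].max()-91]
    c=c[np.argsort(c[:,0])]; sd=sorted(sd)
    return r+[c[0,0]-249.5,c[1,0]-308.5,c[:,1].mean()-118.2,sd[0]-252,sd[1]-308.2]
f=least_squares(res,[0,0,0,0,0],x_scale=[.001,.001,.001,.01,.01]); s=f.x; print(s.round(4),np.round(f.fun,1)); 
f2=least_squares(lambda v:res([v[0],v[1],v[2],0,v[3]]),[0,0,0,0],x_scale=[.001,.001,.001,.01]); s2=f2.x; print("level",s2.round(4),np.round(f2.fun,1))
S=cam("scene"); im2=read_camera("scene"); box=[225,210,325,300]
H1=mk(s);H2=mk([s2[0],s2[1],s2[2],0,s2[3]])
print(H1([0,-.09,.021]),H2([0,-.09,.021]))
a=overlay(im2,S,[],6,box)
b=overlay(im2,S,[(H1,L,(255,0,0)),(H2,L,(0,255,0))],6,box)
cc=np.vstack([a,b]); cc=cv2.resize(np.hstack([a,b]),(1200,540))[:, :]; 
cv2.imwrite("pics/o2.png",cv2.cvtColor(np.vstack([a[:300],b[:300]]),cv2.COLOR_RGB2BGR))
E
```

```text
[ 0.0009  0.002  -0.0131 -0.0862  0.0087] [ 0.5  0.1 -1.4  2.9 -0.9  0.9 -1.2  1.7 -2.3]
level [ 0.0009  0.0014 -0.005   0.0089] [ 0.5  0.1 -0.2  4.  -1.5  1.4 -3.4  0.2 -0.8]
[ 0.5973651  -0.18319926  0.14675787] [ 0.59735979 -0.18269639  0.14701288]
```

View pics/o2.png

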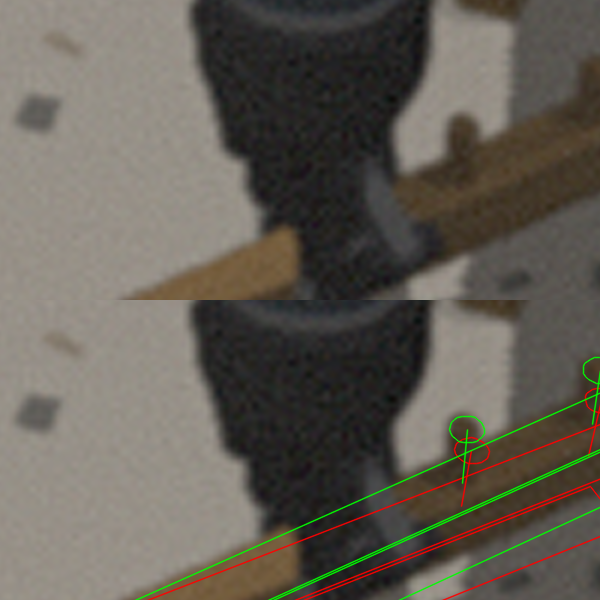

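The wrist fit puts the eye about 1.5 mm off in x and possibly a few mm low, while the scene view says the bar is level. I'll bring it nearly in, so that all the knuckles show in one picture and can be compared directly.

```bash
python3 - <<'E'
from h import *
import pickle
v=np.array([-np.sin(RA),np.cos(RA)]); yaw=RA-.009-np.pi; z=read_eef_pos()[2]
for out,sp in ((.04,.1),(.012,.03)):
    t=RE[:2]+v*(.09+out-.0015)+[-.0015,0]; movel([t[0],t[1],.157],down(yaw),speed=sp); pause(.2); print(np.round(read_ft_force(),1),np.round(read_eef_pos(),4))
P=cam("wrist");im=read_camera("wrist"); pickle.dump((P,im,read_eef_pos(),read_tcp_rot()),open("p1.pkl","wb"))
S=cam("scene"); im2=read_camera("scene"); pickle.dump((S,im2),open("s1.pkl","wb"))
a=overlay(im,P,[(railw,rail_pts(),(0,255,0))],2.5,[180,0,380,120])
b=overlay(im2,S,[(railw,rail_pts()[:4],(0,255,0))],5,[180,240,280,310]);b=b
a2=overlay(im2,S,[],5,[180,240,280,310])
top=cv2.copyMakeBorder(a,0,0,0,300,cv2.BORDER_CONSTANT)[:, :800]
bot=np.hstack([cv2.resize(a2,(400,280)),cv2.resize(b,(400,280))])
cv2.imwrite("pics/o3.png",cv2.cvtColor(np.vstack([top,bot]),cv2.COLOR_RGB2BGR)); print(read_time_s())
E
```

```text
[ 0.4 -0.4 -1.4] [ 0.5936 -0.115   0.1569]
[-0.   0.5 -1.8] [ 0.5938 -0.1433  0.157 ]
24.9917
```

View pics/o3.png

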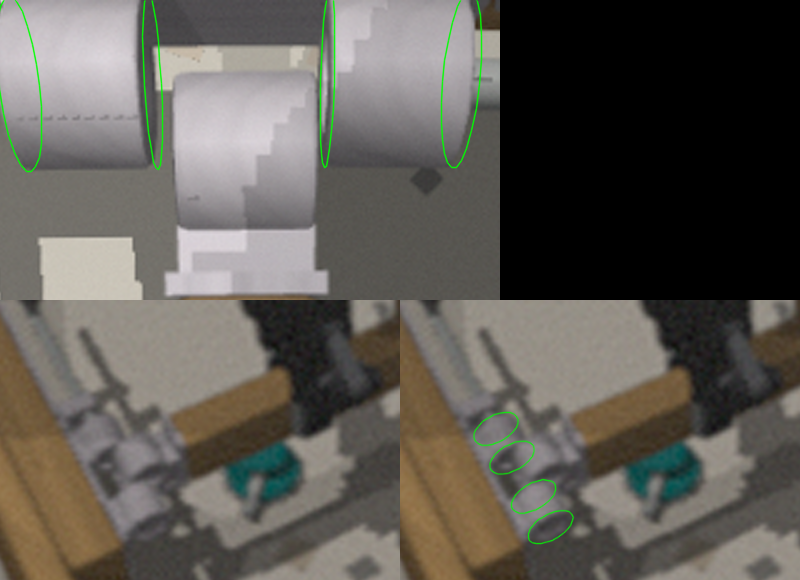

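Bracket and hanger knuckles have equally rounded rims, which explains the narrower look, so the grip-derived height stands. I'll correct x by 0.7 mm and move in slowly, watching the force.

```bash
python3 - <<'E'
from h import *
import pickle
p=np.array(read_eef_pos()); q=down(RA-.009-np.pi)
p=np.array([.5936+.0007,p[1],.1545])
movel(p,q,speed=.03)
for d in (.004,.008,.0115):
    movel(p+[0,-d,0],q,speed=.03); print(np.round(read_ft_force(),1))
pause(.3); print(np.round(read_eef_pos(),4),np.round(read_ft_force(),1))
P=cam("wrist");im=read_camera("wrist"); S=cam("scene"); im2=read_camera("scene"); pickle.dump((P,im,S,im2,read_eef_pos(),read_tcp_rot()),open("p2.pkl","wb"))
a=overlay(im,P,[],4,[180,10,380,100])
b=overlay(im2,S,[],6,[185,250,285,290])
Hm=hanger_pose(read_eef_pos(),read_tcp_rot(),.025,.0015,0,.0009)
b=cv2.resize(overlay(im2,S,[],8,[195,255,245,292]),(400,296)); c=cv2.resize(overlay(im2,S,[(railw,rail_pts()[:4],(0,255,0)),(Hm,hang_pts()[:4],(255,0,0))],8,[195,255,245,292]),(400,296))
out=np.vstack([cv2.resize(a,(800,360))[:304],np.hstack([b,c])]); cv2.imwrite("pics/o4.png",cv2.cvtColor(out,cv2.COLOR_RGB2BGR)); print(out.shape,read_time_s())
E
```

```text
[ 0.6 -0.1 -2.8]
[ 0.7 -0.1 -1.4]
[ 0.2 -0.1 -1.5]
[ 0.5943 -0.1547  0.1545] [-0.5 -0.5 -1.5]
(600, 800, 3) 26.475
```

View pics/o4.png

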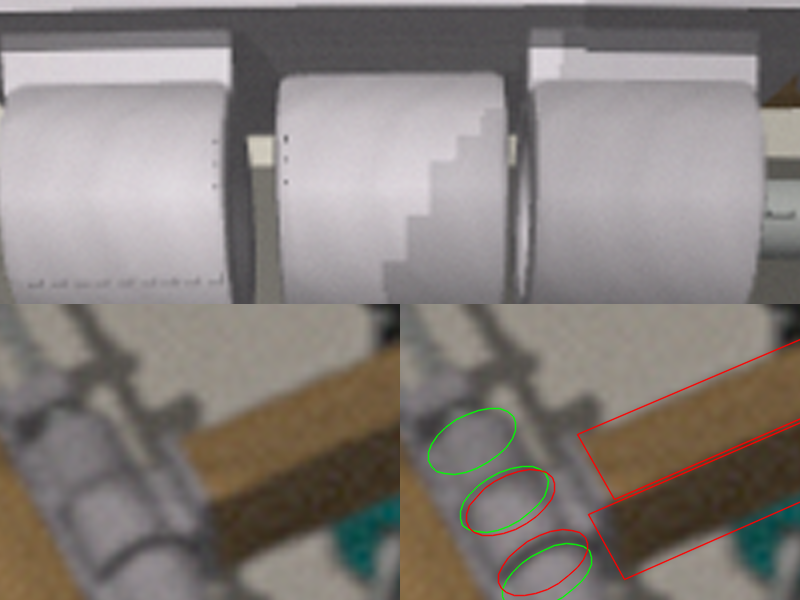

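```bash
python3 - <<'E'
from h import *
import pickle
P,im,S,im2,tcp,q=pickle.load(open("p2.pkl","rb")); print(np.round(tcp,4))
g=cv2.cvtColor(im,cv2.COLOR_RGB2GRAY).astype(float)
def cyl(x): 
    t=np.radians(np.arange(0,360,2)); return proj(P,railw(np.c_[np.full(180,x),.012*np.cos(t),.15+.012*np.sin(t)]))
for n,x in (("left",.023),("mid",0),("right",-.023)):
    k=cyl(x); print(n,"model col",k[:,0].mean().round(1),"rows",k[:,1].min().round(1),k[:,1].max().round(1))
    c=int(round(k[:,0].mean())); pr=g[:110,c-8:c+9].mean(1); d=np.diff(pr)
    i=np.where((np.abs(d)>6))[0]; print("  edges",[(int(j),int(d[j])) for j in i])
E
```

```text
[ 0.5943 -0.1548  0.1545]
left model col 215.2 rows 29.2 98.1
  edges [(0, -10), (1, 43), (2, 8), (3, 83), (10, -19), (11, -71), (12, -31), (16, 7), (17, 32), (21, 55), (22, 37), (29, -21), (30, -37), (78, -6), (79, -12), (92, -7), (93, -7), (94, -7), (97, 13), (98, 15), (108, 33)]
mid model col 276.7 rows 28.1 97.3
  edges [(0, 23), (1, 19), (2, 58), (3, 30), (9, -7), (10, -66), (11, -51), (27, 39), (28, 35), (63, -8), (74, -8), (90, 17), (91, 67), (92, 11), (102, -8)]
right model col 338.3 rows 27.9 97.0
  edges [(0, 32), (2, 13), (3, 73), (10, -57), (11, -44), (16, 10), (17, 7), (22, 70), (23, 21), (29, -30), (97, 12)]
```

```bash
python3 - <<'E'
from h import *
movel([.5943+.0008,-.1548,.1545],down(RA-.009-np.pi),speed=.02); pause(.5)
print(np.round(read_eef_pos(),4),np.round(read_ft_force(),1),read_finger_gap(),np.abs(read_joint_vel()).max())
P=cam("wrist");im=read_camera("wrist")
g=cv2.cvtColor(im,cv2.COLOR_RGB2GRAY).astype(float)
S=cam("scene");im2=read_camera("scene")
Hm=hanger_pose(read_eef_pos(),read_tcp_rot(),.025,.0015,0,.0009)
a=cv2.resize(overlay(im,P,[],4,[180,10,380,100]),(800,360))
b=overlay(im2,S,[],5,[185,215,265,263]); c=overlay(im2,S,[(railw,rail_pts(),(0,255,0)),(Hm,hang_pts(),(255,0,0))],3,[170,200,303,280])
b=overlay(im2,S,[],3,[170,200,303,280])
cv2.imwrite("pics/o5.png",cv2.cvtColor(np.vstack([a,np.hstack([b,c,b[:,:2]])[:,:800]]) if b.shape[1]*2>=798 else a,cv2.COLOR_RGB2BGR)); print(b.shape,read_time_s())
E
```

```text
[ 0.5951 -0.1548  0.1545] [ 0.1 -0.2 -1.7] 0.021149662489427602 0.001439129316186594
(240, 399, 3) 27.325
```

View pics/o5.png

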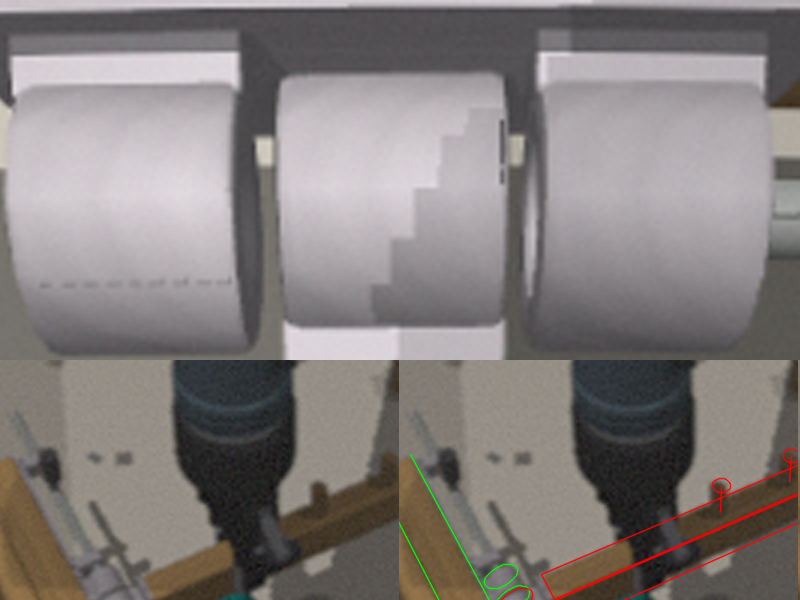

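```bash
python3 -c "
from bench import *
print(read_ft_force(),read_time_s()); sign_off()"
```

```text
[ 0.32041646  0.64925493 -1.5525193 ] 27.325
the job is handed in; nothing more can be done
```

The bolt is fully back, and the arm is holding the smallest hanger with its knuckle between the bracket's two knuckles, ready for you to shoot the bolt. I handed it in at 27.3 s; no verdict is reported.

**Bolt:** I pulled it by the knob until it hit its stop. It stopped moving while the pull rose to about 10 N, and I eased off before letting go. The pictures show the gap clear.

**Hanger fit:**

| Check | Last result |
|---|---|
| Sideways centring in the gap | within about 0.2 mm, equal gaps either side |
| Distance to the leaf plate | within about 0.3 mm of where the hinge axis should be |
| Height | within about 1 mm, judged by the knuckles looking the same size |
| Level | scene-camera overlay agrees to within 1–2 pixels (about 2–4 mm) |
| Force | same as holding it in free air (about -1.6 N), so not touching the bracket |
| Motion | arm steady |

**Disagreement:** an early fit to the wrist picture suggested the hanger sat about 5 mm low and pitched about 5°. I put that down to the rounded knuckle rims, because the bracket knuckles look narrower than the model in the same way. The final comparison with all three knuckles in one view did not show it. The detection network's scene-camera positions for the two eye points were also up to about 10 mm off, so I did not use them.

I didn't see any other item on the counter disturbed, though I made no separate final check of each one.

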